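# Shut, bolt and lock a two-leaf roaster control enclosure

### The arm

A 6-joint arm with a two-finger parallel gripper is mounted at the origin on the work surface. World frame = base frame: x ahead of the robot, y to its left, z up, the work surface at z = 0. Lengths are in m, angles in rad, forces in N, time in s.
With the tool pointing down it reaches from about 0.325 to 0.875 m from the base axis. Payload 4.4 kg.
Tool frame: the origin (TCP) lies at the very end of the fingers, on their centre line; the grasp point (between the pads) lies 19 mm behind it; z points along the fingers, x is the direction in which the jaws open and shut, and the axes are right-handed (so a half turn about z gives the same grasp; the last joint's range is limited). The gripper opens to 85 mm and grips with 20 to 120 N. Pads are 22 mm wide; open, the fingers measure 114 mm over their backs; the gripper's body (76 mm by 85 mm) begins 54 mm behind the grasp point. The pads swing forward as they close: fully open they stand 13 mm farther back than shut.
Start: joints at [-1.274, 0.207, 1.542, -0, 1.393, -0.15], TCP at [0.249, -0.518, 0.231] pointing down, gripper open.
Joint ranges: [-2.73, 2.73], [-0.86, 2.22], [0.23, 2.46], [-1.11, 4.25], [0.08, 2.63], [-2.82, 2.82]. Speed limits (rad/s): [2.79, 2.79, 3.14, 3.14, 3.14, 3.14].

### API

Orientations are given as a rotation vector (axis times angle).
In Python, from rig import monitor, eyes, bot gives the robot as it stands.
- The arm moves only by the tool drive_tool, never from a script. Its arguments are lists of equal length, an entry for each row: "linear": the shift along the world's x, y, z in cm, a list of three; "twist": the turn about the world's z in rad. In form: {"linear": [[dx, dy, dz], ...], "twist": [twist, ...]}. A call has 1 to 20 rows; each row shifts and turns the commanded pose from where the row before left it; what a row does not reach is not made up. A row lasts 1/10 s, in which the tool goes at most 50 mm and 8.59 degrees, less where a joint would pass 70% of its speed; a pose out of reach is approached as far as the arm can. A call with a gripper value outside its range is refused whole. "gripper" is the closure, from -1 (fully open) to 1 (shut), set as the call begins (left out, the last holds). The fingers move at their own pace and stop on an object; "force" is the grip in N (left out, the last holds). Time passes only in rows, so rows that do not move let the fingers close. It gives the time, the measured TCP pose, the force and the opening at its end, in the units of the state.
- monitor.state(): the state, without advancing time (a new reading comes with each control period).
- eyes.camera(name): name is "side" or "top" or "wrist"; returns the picture (400x640x3 uint8, blue, green, red); there is no depth.
- eyes.camera_model(name): a dict with "mtx" (3x3 intrinsics, pixels), "T" (4x4, takes a point from camera to world coordinates). Camera axes: x right, y down, z forward; pixel columns grow to the right and rows downward; lengths in m; the calibration is good to about 2 mm. A picture is of the moment at which its call begins: read the wrist's pose just before it. camera_model takes no time and is no camera call; for the wrist camera it gives the pose at the moment of the call.
- bot.finish_job(): hands the job in, once; it reports no verdict.
The state is a dict: "t": time; "joint_pos": joint angles; "qvel": joint speeds; "effort": joint torques, N m; "tool_pos": TCP position; "tcp_rot": TCP orientation; "contact_force": force on the tool from outside, world axes, zero at the start; "torque": the same for the moment, N m; "opening": finger opening in m.
Only numpy, scipy, OpenCV 4.12 (cv2) and the standard library are available. Lean on these libraries where they do the work, as an engineer would, in place of code of your own. Each camera call takes 0.05 s, during which the arm holds its last target.

### The job

The controller has been refitted, so close up the blue control enclosure on the bench. Swing the rebated leaf (the one carrying the long bolt) shut first, and while the flanged leaf is still standing open press the bolt straight down until it bottoms in the sill and no red shows on the rod; then shut the flanged leaf over it so the edges lap, and last of all turn the black lever on it from upright down to level to lock it. Leave the tools and parts lying around the box where they are.

Things in the scene. Friction and masses are not known exactly. Their poses are not given: they have to be found in the camera images.
- enclosure: Blue sheet-steel control box screwed to the bench, 360 wide (y), 206 deep (x), 280 mm tall, open in front. Origin: on the bench, under the middle of the closed leaves' front plane. Own axes: +x into the box, away from the robot, +y to the robot's left along the front, z up; yaw varies. Under the leaves a 40 mm high sill, flush with their front. Roof 280 mm up, level with the tops of the leaves.
- rebated_leaf (a joint): Opening angle of the left-hand (+y) leaf, rad: 0 shut, grows as it swings out towards the robot (up to 1.9). 24 mm thick blue pan, 43 to 280 mm above the bench, 158 mm wide from its hinge line; then a grey strip set back 18 mm (the rebate, holding the bolt), ending 190 mm from the hinge line. Friction keeps it where it is left; about 2 N moves it at 80 mm from the hinge.
- flanged_leaf (a joint): Opening angle of the right-hand (-y) leaf, rad: 0 shut, grows as it swings out towards the robot (up to 1.9). 24 mm thick blue pan, 162 mm wide, same height, then a 4 mm thick flange flush with its front, ending 198 mm from the hinge line. Shut last, the flange lies over the rebate and hides the rod; in the wrong order the edges foul and the rebated leaf stays ajar. Friction as the other.
- shoot_bolt (a joint): Downward travel of the bolt in m: 0 = fully up, 0.032 = bottomed in the blind socket in the sill. It enters the socket only with the rebated leaf shut. It slides with 3 N of friction and stays where it is left.
- lever (a joint): Angle of the lever in rad: 0 = straight up (free), 1.57 = level, pointing along the flanged leaf towards that leaf's own hinge (locked; stops there). It turns in the plane of the leaf and stays where it is left; about 3 N at 50 mm from its pivot moves it.
- rebated_hinge (a point): Point on the rebated leaf's vertical hinge line, at the height of the leaf's top (280 mm above the bench). The line lies in the leaf's front face, at x = 0, y = +180 mm in the enclosure's axes.
- rebated_push (a point): Point on the outer (front) face of the rebated leaf, 80 mm from its hinge line, 240 mm above the bench; the face is clear there. Its -x axis points out of the front face.
- bolt_head (a point): Centre of the top of the bolt's dark round head, 22 mm across, 10 mm high, on a vertical 10 mm rod in the rebate, 176 mm from the rebated leaf's hinge line, 11.5 mm behind its front face. Top of the head 325 mm above the bench with the bolt up, 293 mm with it home. The rod is red under the head: up to 32 mm of red show above the leaf's top, none when it is home.
- flanged_hinge (a point): Point on the flanged leaf's vertical hinge line, at the height of the leaf's top (280 mm above the bench). The line lies in the leaf's front face, at x = 0, y = -180 mm in the enclosure's axes.
- flanged_push (a point): Point on the outer (front) face of the flanged leaf, 80 mm from its hinge line, 240 mm above the bench; the face is clear there while the lever is up. Its -x axis points out of the front face.
- lever_pivot (a point): Point on the lever's turning axis in the middle of the bar's thickness: 135 mm from the flanged leaf's hinge line, 215 mm above the bench, 32 mm in front of the leaf's front face. The axis is square to the leaf.
- lever_tip (a point): End of the lever's bar, 65 mm from the pivot. Black bar 16 x 16 mm with a red stripe, standing from 24 to 40 mm in front of the leaf face; upright, its tip is 280 mm above the bench.
- drill: Bystander: blue and black cordless drill standing on its battery, 190 mm tall; leave it. Origin at its foot.
- multimeter: Bystander: yellow multimeter lying flat, 165 x 80 x 40 mm; leave it.
- jar: Bystander: closed jar, 72 mm across, 105 mm tall; leave it. Origin at its foot.
- screw_tray: Bystander: red tray of screws, 160 x 110 x 30 mm; leave it.
- old_board: Bystander: the old controller board on an aluminium bracket, 130 x 80 x 30 mm, lying in front of the box; leave it.
- screwdriver: Bystander: orange-handled screwdriver, 200 mm, lying under the swing of the rebated leaf (which passes 43 mm above the bench); leave it.
- wrench: Bystander: steel wrench, 150 mm, lying under the swing of the flanged leaf (which passes 43 mm above the bench); leave it.

How it is judged:
On the way, in this order (a step that is already met when the one before it is completed fails the run):
1. the rebated leaf is shut while the flanged leaf still stands open (value of joint rebated_leaf below 0.035 rad and value of joint flanged_leaf above 0.35 rad), for 0.2 s.
2. the bolt is pressed to the bottom of its socket, with the rebated leaf shut and the flanged leaf still open (all of step 1 and value of joint shoot_bolt above 0.029 m), for 0.2 s.
3. the flanged leaf is shut over the rebated one, lever still up (value of joint each of flanged_leaf, rebated_leaf below 0.035 rad and value of joint shoot_bolt above 0.029 m and value of joint lever below 0.6 rad), for 0.2 s.
At the end, for the whole second after the job is handed in: both leaves shut to within 0.035 rad (about 6 mm at the edge) with the flange lapping over the rebate, the bolt within 3 mm of the bottom of its socket, the lever level to within 0.15 rad, all at rest, and no tool or part on the bench moved by more than 30 mm (value of joint each of rebated_leaf, flanged_leaf below 0.035 rad and value of joint shoot_bolt above 0.029 m and value of joint lever above 1.42 rad and velocity of joint each of rebated_leaf, flanged_leaf, lever below 0.05 rad/s); the robot touches nothing.
It fails at once if a tool or part lying on the bench is moved by more than 30 mm (distance of any of drill, multimeter, jar, screw_tray, old_board, screwdriver, wrench from where it was at the start of the episode above 0.03 m).
It also fails if it takes over 61 s, if anything falls off the work surface, if the arm or the gripper's body presses on something with over 40 N, if the wrist force passes 120 N, or if a joint passes its speed limit or range.

## Working session

There is one attempt and no reset: what is moved stays moved. The work goes in short steps, Python scripts to look and compute and a tool call to move; the robot and the scene stay as the last step left them, time stands still between calls to the robot, and variables do not carry over. Pictures are saved under pics/ and viewed, and the job is handed in when it is done.

Besides the shell and the picture viewer there is one more tool, called after "Emit:" as name(argument=value, ...) on one line, values as JSON. drive_tool: Moves the arm, as the interface text tells. Its arguments: {"type":"object","properties":{"linear":{"type":"array","items":{"type":"array","items":{"type":"number"}}},"twist":{"type":"array","items":{"type":"number"}},"gripper":{"type":"number"},"force":{"type":"number"}},"required":["linear","twist"]}

```bash
mkdir -p pics; ls; python3 - <<'E'
from rig import monitor, eyes, bot
import cv2,numpy as np
s=monitor.state(); print(s)
for n in ("side","top","wrist"):
    m=eyes.camera_model(n); print(n,m["mtx"].tolist(),np.round(m["T"],4).tolist())
    cv2.imwrite(f"pics/{n}0.png",eyes.camera(n))
E
```

```text
pics
{'t': 0.0, 'joint_pos': array([-1.27350358e+00,  2.07470966e-01,  1.54301401e+00, -2.40909482e-05,
        1.39350936e+00, -1.50528882e-01]), 'qvel': array([ 0.00065705, -0.00069979,  0.00134789,  0.00056907, -0.00036995,
        0.00090738]), 'effort': array([ 1.32239093e-04, -3.83032572e+01, -2.91595960e+01, -1.11557251e-04,
        1.04620183e-02,  1.45515306e-07]), 'tool_pos': array([ 0.24871029, -0.51755085,  0.23006836]), 'tcp_rot': array([-2.65793485,  1.6718954 ,  0.00287891]), 'contact_force': array([ 0.13647524,  1.31354239, -0.0062505 ]), 'torque': array([ 0.02375071, -0.02410069,  0.0006876 ]), 'opening': 0.08549107486985796}
side [[519.2386230640441, 0.0, 311.94336474231386], [0.0, 519.2386230640441, 201.59660930590871], [0.0, 0.0, 1.0]] [[0.5207, -0.6098, 0.5975, -0.3398], [-0.8537, -0.3724, 0.364, -0.5271], [0.0006, -0.6996, -0.7145, 1.2578], [0.0, 0.0, 0.0, 1.0]]
top [[426.49988645606766, 0.0, 316.93506118189254], [0.0, 426.49988645606766, 201.2709252057351], [0.0, 0.0, 1.0]] [[0.0248, -0.9963, 0.0827, 0.4015], [-0.9996, -0.0255, -0.0071, -0.0056], [0.0092, -0.0825, -0.9965, 1.5036], [0.0, 0.0, 0.0, 1.0]]
wrist [[287.6551342683377, 0.0, 315.90847311069314], [0.0, 287.6551342683377, 202.92184632535503], [0.0, 0.0, 1.0]] [[0.4339, -0.8697, -0.2353, 0.3064], [-0.901, -0.4197, -0.1103, -0.4901], [-0.0029, 0.2599, -0.9656, 0.3745], [0.0, 0.0, 0.0, 1.0]]
```

View pics/side0.png

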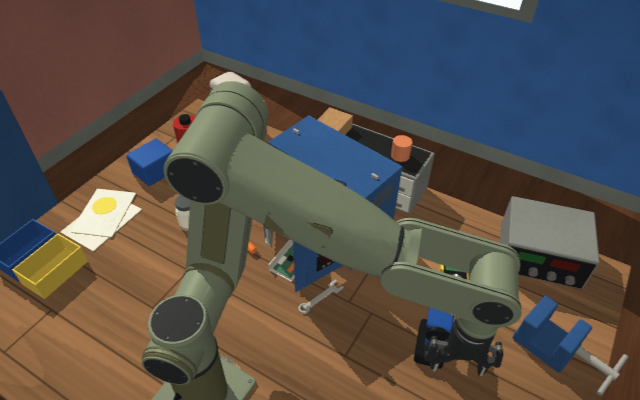

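View pics/top0.png

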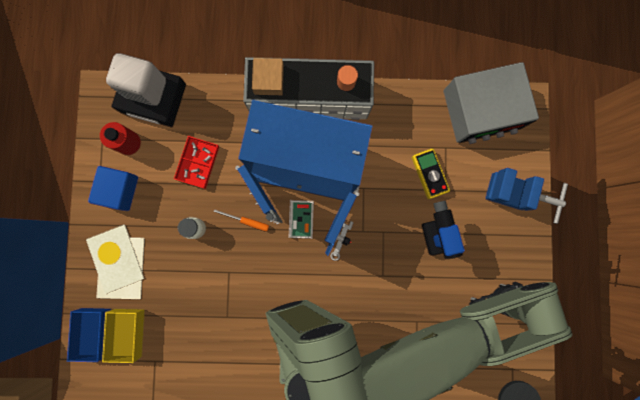

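View pics/wrist0.png

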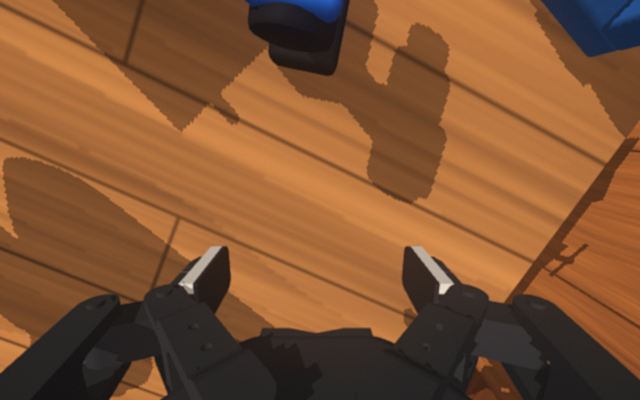

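```bash
python3 - <<'E'
import cv2
a=cv2.imread("pics/top0.png")[90:270,170:480]
cv2.imwrite("pics/top0z.png",cv2.resize(a,(790,459),interpolation=cv2.INTER_CUBIC))
E
```

```text
(no output)
```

View pics/top0z.png

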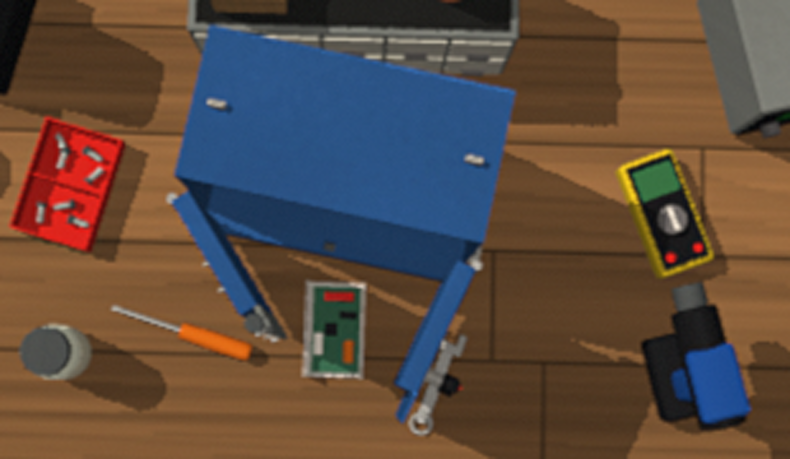

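```bash
cat > h.py <<'E'
import numpy as np,cv2
from scipy.optimize import least_squares
def pix(m,P):
    T=np.linalg.inv(m["T"]); P=np.atleast_2d(P); c=P@T[:3,:3].T+T[:3,3]
    q=c@m["mtx"].T; return q[:,:2]/q[:,2:]
def ray(m,u,z):
    d=m["T"][:3,:3]@np.linalg.solve(m["mtx"],[u[0],u[1],1]); o=m["T"][:3,3]
    return o+d*(z-o[2])/d[2]
def encl(p,P):  # p=x,y,yaw
    c,s=np.cos(p[2]),np.sin(p[2]); P=np.atleast_2d(P)
    return np.c_[p[0]+c*P[:,0]-s*P[:,1],p[1]+s*P[:,0]+c*P[:,1],P[:,2]]
def leaf(side,th,r,out,z): # enclosure coords; out = distance in front of the front face
    if side=='R': # rebated, +y hinge
        return [-r*np.sin(th)-out*np.cos(th), .18-r*np.cos(th)+out*np.sin(th), z]
    return [-r*np.sin(th)-out*np.cos(th), -.18+r*np.cos(th)-out*np.sin(th), z]
E
python3 - <<'E'
from h import *
from rig import eyes
m=eyes.camera_model("top")
z=lambda u,v:np.array([170+(u+.5)/2.548-.5,90+(v+.5)/2.55-.5])
pts={(.206,.18):z(210,25),(.206,-.18):z(516,92),(.024,.18):z(178,176),(.024,-.18):z(479,243)}
for k,v in pts.items(): print(k,ray(m,v,.28))
hk=[z(172,199),z(477,263)]
for k in hk: print(ray(m,k,.28))
f=lambda p:(pix(m,encl(p,[[*k,.28] for k in pts]))-np.array(list(pts.values()))).ravel()
r=least_squares(f,[.8,0,-.2]); print(r.x,r.fun)
p=r.x
print("hinges pix",pix(m,encl(p,[[0,.18,.28],[0,-.18,.28]])),hk)
# leaf: pan outer end front top corner. rebated front edge: left/outer. 
for side,u in (('R',[z(181,196),z(245,312),z(178,200),z(235,308)]),('F',[z(470,262),z(402,388)])):
    for w in u:print(side,ray(m,w,.28))
E
```

```text
(0.206, 0.18) [0.79760072 0.18315706 0.28      ]
(0.206, -0.18) [ 0.72874236 -0.17045679  0.28      ]
(0.024, 0.18) [0.62104531 0.21292703 0.28      ]
(0.024, -0.18) [ 0.55329811 -0.13090871  0.28      ]
[0.59448553 0.21867529 0.28      ]
[ 0.5304567  -0.12902805  0.28      ]
[ 0.56238523  0.04582086 -0.19371798] [ 0.14295757 -0.52369049  0.00968149 -0.38179519 -1.70118051  0.11158747
  1.55183194  0.73215417]
hinges pix [[235.92829903 166.82844745]
 [357.50348047 193.78780272]] [array([237.20015699, 167.73529412]), array([356.90188383, 192.83333333])]
R [0.59818982 0.20861378 0.28      ]
R [0.46830145 0.13146109 0.28      ]
R [0.59351963 0.21183159 0.28      ]
R [0.47252198 0.14286682 0.28      ]
F [ 0.53138959 -0.12107528  0.28      ]
F [ 0.38754644 -0.04729169  0.28      ]
```

Emit:
drive_tool(linear=[[0,0,4.5],[0,0,4.5],[0,0,4.5],[0,0,4.5],[0,0,4.5],[1,3.8,0.5],[1,3.8,0.5],[1,3.8,0.5],[1,3.8,0.5],[1,3.8,0.5],[1,3.8,0.5],[1,3.8,0.5],[1,3.8,0.5],[1,3.8,0],[1,3.8,0],[1,3.8,0],[1,3.8,0],[1,3.8,0],[1,3.8,0],[1,3.8,0]], twist=[0,0.13,0.13,0.13,0.13,0.13,0.13,0.13,0.13,0.13,0.13,0.13,0.13,0.13,0.13,0.13,0.13,0.13,0.13,0.13], gripper=1)

```text
t: 2.15
tool_pos: [0.3988, 0.0534, 0.4961]
tcp_rot: [2.45, 1.966, -0.0]
contact_force: [1.1, 0.1, -0.6]
opening: 0.0
```

```bash
python3 - <<'E'
from h import *
from rig import monitor, eyes
import cv2,json
from scipy.spatial.transform import Rotation as R
s=monitor.state(); r=R.from_rotvec(s["tcp_rot"]).as_matrix(); print(s["tool_pos"],np.arctan2(r[1,0],r[0,0]),s["joint_pos"])
m=eyes.camera_model("wrist"); np.savez("w1.npz",**m); print(np.round(m["T"],3).tolist())
cv2.imwrite("pics/wrist1.png",eyes.camera("wrist"))
E
```

```text
[0.39884499 0.05336735 0.49612764] 1.3524684437548844 [-8.27523277e-02 -2.39170982e-01  1.45106355e+00 -1.60817089e-04
  1.92957976e+00 -1.43527726e+00]
[[0.216, 0.943, 0.252, 0.333], [0.976, -0.208, -0.056, 0.067], [0.0, 0.259, -0.966, 0.64], [0.0, 0.0, 0.0, 1.0]]
```

View pics/wrist1.png

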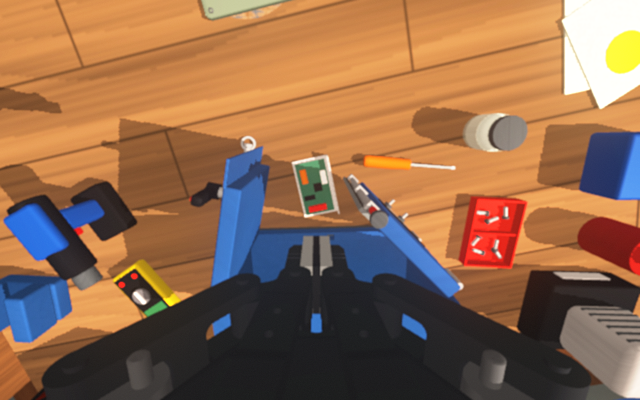

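```bash
python3 - <<'E'
import cv2
a=cv2.imread("pics/wrist1.png")[130:345,200:470]
cv2.imwrite("pics/wrist1z.png",cv2.resize(a,None,fx=2.75,fy=2.75,interpolation=cv2.INTER_CUBIC))
E
```

```text
(no output)
```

View pics/wrist1z.png

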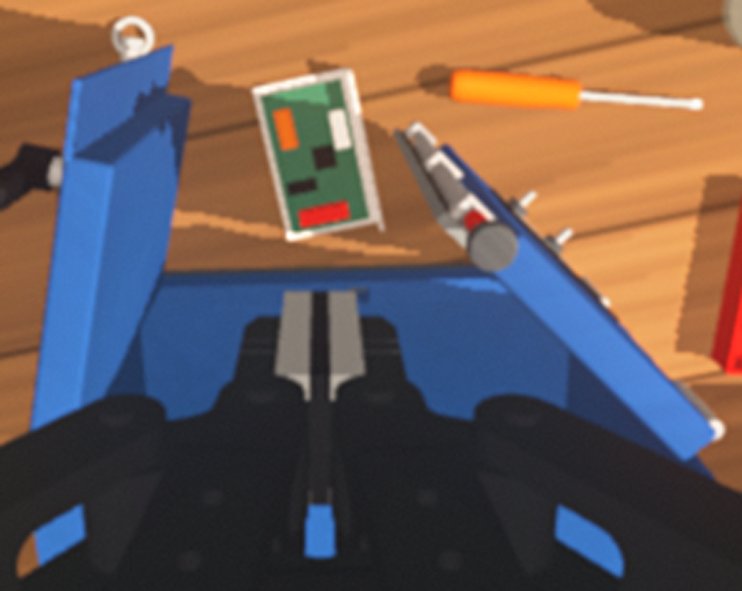

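```bash
cat > fit.py <<'E'
from h import *
from rig import eyes
mt=eyes.camera_model("top"); mw=dict(np.load("w1.npz"))
zt=lambda u,v:np.array([170+(u+.5)/2.548-.5,90+(v+.5)/2.55-.5])
zw=lambda u,v:np.array([200+(u+.5)/2.75-.5,130+(v+.5)/2.75-.5])
def res(p,full=False):
    pose,a,b=p[:3],p[3],p[4]
    L=[('w',zw(495,243),leaf('R',a,.176,-.0115,.325)),
       ('w',zw(447,147),leaf('R',a,.158,0,.28)),
       ('w',zw(718,430),leaf('R',a,0,0,.28)),
       ('w',zw(78,82),leaf('F',b,.198,0,.28)),
       ('w',zw(173,46),leaf('F',b,.198,0,.043)),
       ('w',zw(113,165),leaf('F',b,.162,-.024,.28)),
       ('w',zw(189,98),leaf('F',b,.162,-.024,.043)),
       ('t',zt(235,308),leaf('R',a,.158,0,.28)),
       ('t',zt(404,418),leaf('F',b,.198,0,.28)),
       ('t',zt(172,199),leaf('R',a,0,0,.28)),
       ('t',zt(477,263),leaf('F',b,0,0,.28)),
       ('t',zt(210,25),[.206,.18,.28]),('t',zt(178,176),[.024,.18,.28]),
       ('t',zt(516,92),[.206,-.18,.28]),('t',zt(479,243),[.024,-.18,.28])]
    o=np.array([pix(mt if c=='t' else mw,encl(pose,[P]))[0]-u for c,u,P in L])
    return o if full else o.ravel()
r=least_squares(res,[.56,.045,-.19,.85,1.28],loss='soft_l1')
print(np.round(r.x,4)); print(np.round(res(r.x,True),1).tolist())
np.save("pose.npy",r.x)
E
python3 fit.py
```

```text
[ 0.5598  0.0426 -0.1797  0.8312  1.3075]
[[-0.2, -0.2], [25.6, 27.5], [0.6, 1.4], [-0.9, -0.3], [-0.9, -0.2], [0.8, 1.3], [1.6, 0.7], [2.3, 5.1], [-0.3, 1.9], [-0.4, 0.9], [1.9, 1.0], [0.1, 1.0], [-0.9, 1.9], [0.3, -0.5], [2.7, 0.8]]
```

```bash
sed -i "s/('w',zw(447,147),leaf('R',a,.158,0,.28))/('w',zw(447,147),leaf('R',a,.158,0,.043))/; /zt(235,308)/d" fit.py; python3 fit.py; cat >> h.py <<'E'
def W(side,th,r,out,z,p=None):
    p=np.load("pose.npy") if p is None else p
    return encl(p[:3],[leaf(side,th,r,out,z)])[0]
E
python3 - <<'E'
from h import *
for th in (.83,.6,.4,.2,0): print(th,W('R',th,.08,.04,.24),W('R',th,.08,.011,.24))
print(W('R',0,.176,-.0115,.325))
for th in (1.31,1,.6,.3,0): print(th,W('F',th,.08,.04,.24),W('F',th,.08,.011,.24))
print(W('F',0,.135,.032,.215))
E
```

```text
[ 0.5606  0.043  -0.1831  0.8299  1.3141]
[[0.5, 0.6], [-1.2, -4.0], [1.0, 2.2], [-0.9, -0.3], [-0.9, -0.2], [0.9, 1.2], [1.7, 0.7], [-0.3, 2.0], [-0.5, 0.4], [1.7, 0.9], [0.2, 0.6], [-1.0, 1.4], [0.4, -0.5], [2.6, 0.7]]
0.83 [0.50432088 0.21160359 0.24      ] [0.51966981 0.18699851 0.24      ]
0.6 [0.50858169 0.19152417 0.24      ] [0.52913584 0.17106624 0.24      ]
0.4 [0.51593053 0.17524752 0.24      ] [0.54013933 0.15928086 0.24      ]
0.2 [0.52636654 0.1607553  0.24      ] [0.55326486 0.14991646 0.24      ]
0 [0.53947369 0.14862528 0.24      ] [0.56798918 0.14334637 0.24      ]
[0.57263825 0.04485456 0.325     ]
1.31 [ 0.43841141 -0.13574872  0.24      ] [ 0.45086453 -0.10955865  0.24      ]
1 [ 0.4421338  -0.10838439  0.24      ] [ 0.46198283 -0.08724164  0.24      ]
0.6 [ 0.45886569 -0.07703047  0.24      ] [ 0.48538123 -0.06528629  0.24      ]
0.3 [ 0.4787753  -0.05919165  0.24      ] [ 0.50757721 -0.05580788  0.24      ]
0 [ 0.5030674  -0.04803326  0.24      ] [ 0.53158289 -0.05331217  0.24      ]
[0.52094548 0.00459159 0.215     ]
```

Emit:
drive_tool(linear=[[2.0,3.3,0],[2.0,3.3,0],[2.0,3.3,0],[2.0,3.3,0],[2.0,3.3,0],[0,0,-4.4],[0,0,-4.4],[0,0,-4.4],[0,0,-4.4],[0,0,-4.4],[0,0,-4.2],[0,0,0]], twist=[0.035,0,0,0,0,0,0,0,0,0,0,0])

```text
t: 3.4
tool_pos: [0.4936, 0.215, 0.2266]
tcp_rot: [-2.416, -1.997, 0.023]
contact_force: [-0.8, -0.2, -0.7]
opening: 0.0
```

```bash
python3 - <<'E'
from rig import eyes,monitor
import cv2
a=eyes.camera("top")[90:270,170:480]
cv2.imwrite("pics/top2z.png",cv2.resize(a,(790,459),interpolation=cv2.INTER_CUBIC))
print(monitor.state()["contact_force"])
E
```

```text
[0.41221017 0.3868286  0.62139012]
```

View pics/top2z.png

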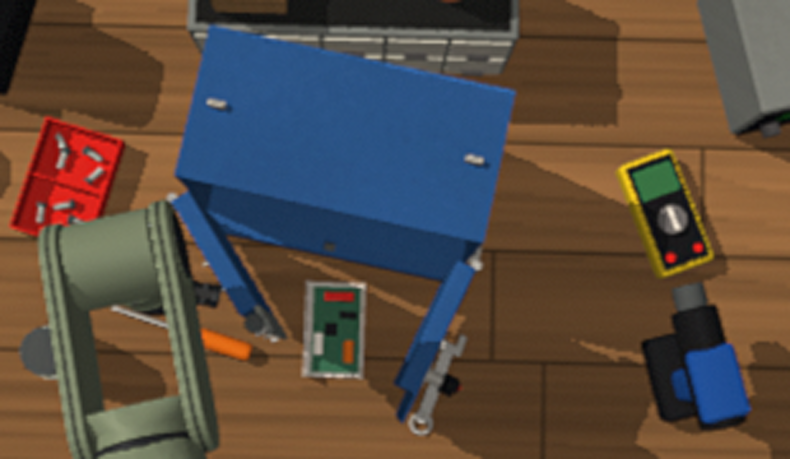

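Emit:
drive_tool(linear=[[1.0,-1.45,0],[1.0,-1.45,0],[0.45,-0.8,0],[0.45,-0.8,0],[0.55,-0.6,0],[0.55,-0.6,0],[0.65,-0.45,0],[0.65,-0.45,0],[0.75,-0.35,0],[0.55,-0.25,0],[0,0,0]], twist=[0,0,0,0,0,0,0,0,0,0,0])

```text
t: 4.55
tool_pos: [0.5647, 0.1438, 0.2332]
tcp_rot: [-2.421, -2.001, 0.004]
contact_force: [0.5, -0.5, 0.4]
opening: 0.0
```

```bash
python3 - <<'E'
from rig import eyes,monitor
import cv2
a=eyes.camera("top")[90:270,170:480]
cv2.imwrite("pics/top3z.png",cv2.resize(a,(790,459),interpolation=cv2.INTER_CUBIC))
s=monitor.state();print(s["contact_force"],s["tool_pos"])
E
```

```text
[-0.81591913 -0.46882583 -0.98895651] [0.56485465 0.14385802 0.23319506]
```

View pics/top3z.png

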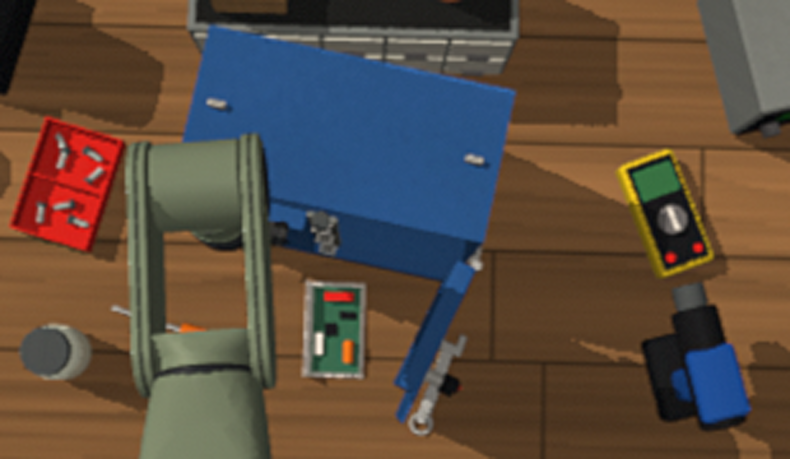

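Emit:
drive_tool(linear=[[0.3,-0.05,0],[0.2,-0.03,0],[0.2,-0.03,0],[0,0,0]], twist=[0,0,0,0])

```text
t: 5.0
tool_pos: [0.5682, 0.1436, 0.2334]
tcp_rot: [-2.416, -1.999, 0.013]
contact_force: [-11.9, -0.8, 3.4]
opening: -0.0
```

Emit:
drive_tool(linear=[[0.1,-0.02,0],[0.1,0,0],[0,0,0]], twist=[0,0,0])

```text
t: 5.3
tool_pos: [0.5682, 0.1441, 0.2331]
tcp_rot: [-2.413, -1.998, 0.017]
contact_force: [-17.1, 0.8, 6.1]
opening: -0.0001
```

Emit:
drive_tool(linear=[[-1.5,0.3,0],[-2.0,0,1],[-1,0,4],[0,0,4],[0,0,4],[0,0,4],[-1.2,-3.3,1],[-1.2,-3.3,0],[-1,-3.3,0],[0,0,0]], twist=[0,0,0,0,0,0,0,0,0,0])

```text
t: 6.3
tool_pos: [0.4946, 0.0443, 0.4149]
tcp_rot: [2.424, 1.995, -0.0]
contact_force: [-0.4, 0.6, 0.3]
opening: -0.0001
```

```bash
python3 - <<'E'
from rig import eyes,monitor
import cv2,numpy as np
s=monitor.state();print(s["contact_force"],s["tool_pos"])
m=eyes.camera_model("wrist"); np.savez("w4.npz",**m)
a=eyes.camera("wrist"); cv2.imwrite("pics/wrist4.png",a)
a=eyes.camera("top")[90:270,170:480]
cv2.imwrite("pics/top4z.png",cv2.resize(a,(790,459),interpolation=cv2.INTER_CUBIC))
E
```

```text
[-0.39412634  0.64022004  0.34458689] [0.49464968 0.04426725 0.4149073 ]
```

View pics/wrist4.png

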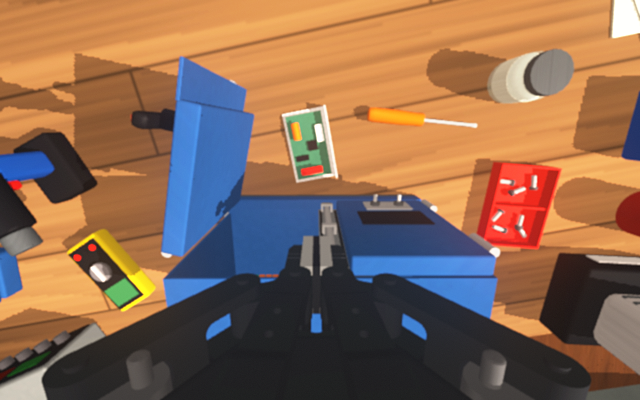

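View pics/top4z.png

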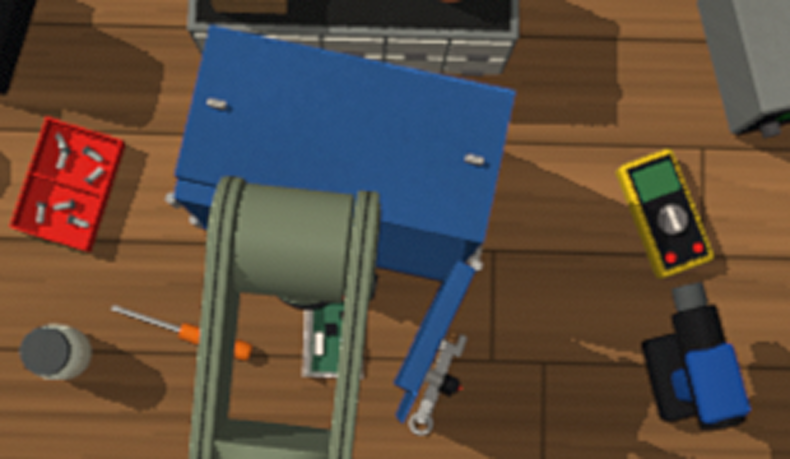

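```bash
python3 - <<'E'
from h import *
m=dict(np.load("w4.npz"))
print(pix(m,[W('R',0,0,0,.28),W('F',0,0,0,.28),W('R',0,.158,0,.28),W('R',0,.176,-.0115,.325),W('F',1.314,.198,0,.28)]))
a=cv2.imread("pics/wrist4.png")[180:330,150:520]
cv2.imwrite("pics/wrist4z.png",cv2.resize(a,None,fx=2.15,fy=2.15,interpolation=cv2.INTER_CUBIC))
E
```

```text
[[498.47510095 253.55574463]
 [157.5471064  256.2866457 ]
 [348.45260212 254.7574547 ]
 [333.82367801 287.80632598]
 [181.20081993  57.25840213]]
```

View pics/wrist4z.png

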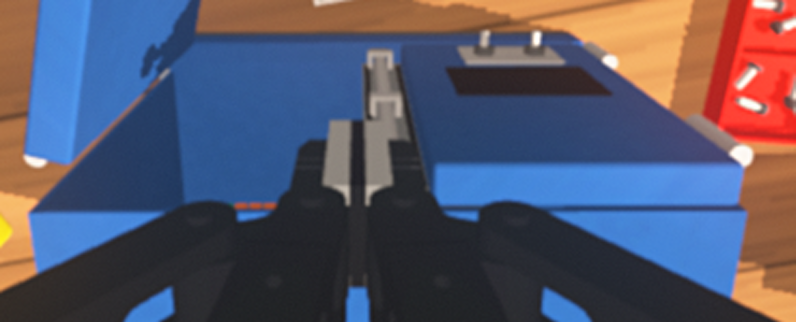

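Emit:
drive_tool(linear=[[2.6,0.1,0],[2.6,0.1,0],[2.6,0,0],[0,0,-3],[0,0,-3],[0,0,-2],[0,0,-0.5],[0,0,-0.5],[0,0,-0.5],[0,0,0]], twist=[0,0,0,0,0,0,0,0,0,0])

```text
t: 7.4
tool_pos: [0.5733, 0.0496, 0.3198]
tcp_rot: [2.42, 2.002, 0.001]
contact_force: [1.0, 0.2, 0.2]
opening: -0.0
```

```bash
python3 - <<'E'
from rig import eyes,monitor
import cv2,numpy as np
s=monitor.state();print(s["contact_force"],s["tool_pos"])
a=eyes.camera("side"); cv2.imwrite("pics/side5.png",a[80:300,150:470])
a=eyes.camera("wrist"); cv2.imwrite("pics/wrist5.png",a)
s=monitor.state();print(s["contact_force"],s["tool_pos"])
E
```

```text
[1.00959242 0.19502214 0.15810671] [0.57329846 0.04961811 0.31979352]
[ 0.88787584 -0.13408586 -0.49518146] [0.57345345 0.04942845 0.32037643]
```

View pics/side5.png

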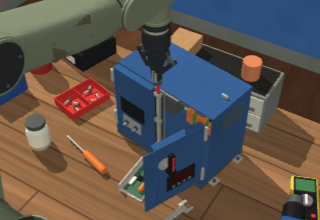

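View pics/wrist5.png

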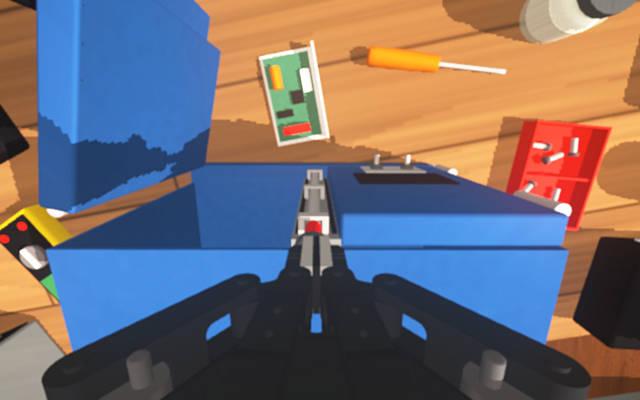

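Emit:
drive_tool(linear=[[0,0,-0.5],[0,0,-0.5],[0,0,-0.5],[0,0,-0.5],[0,0,-0.4],[0,0,-0.3],[0,0,-0.2],[0,0,0]], twist=[0,0,0,0,0,0,0,0])

```text
t: 8.3
tool_pos: [0.5741, 0.0493, 0.293]
tcp_rot: [2.418, 2.0, 0.005]
contact_force: [0.2, 0.3, 10.9]
opening: -0.0002
```

Force is rising at z = 0.293; a bit more to confirm the bottom.

Emit:
drive_tool(linear=[[0,0,-0.2],[0,0,-0.1],[0,0,0]], twist=[0,0,0])

```text
t: 8.6
tool_pos: [0.5742, 0.0493, 0.2928]
tcp_rot: [2.417, 1.999, 0.007]
contact_force: [-4.2, -0.1, 17.5]
opening: -0.0004
```

```bash
python3 - <<'E'
from rig import eyes,monitor
import cv2,numpy as np
a=eyes.camera("wrist"); cv2.imwrite("pics/wrist6.png",cv2.resize(a[130:280,200:450],None,fx=3,fy=3))
s=monitor.state();print(s["contact_force"],s["tool_pos"])
E
```

```text
[-4.36819353  0.77254476 17.67716987] [0.57424154 0.04926241 0.29284306]
```

View pics/wrist6.png

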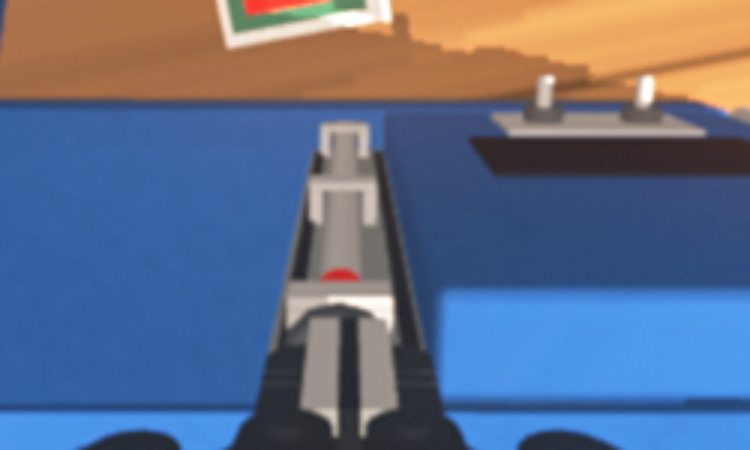

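Emit:
drive_tool(linear=[[0,0,2],[0,0,4],[0,0,4],[0,0,3],[-2.3,-3.3,0],[-2.3,-3.3,0],[-2.3,-3.3,0],[-2.3,-3.3,0],[-2.3,-3.3,0],[-2.3,-3.3,0],[0,0,0],[0,0,0]], twist=[0,0,0,0,0,0,0,0,0,0,0,0])

```text
t: 9.85
tool_pos: [0.4344, -0.149, 0.4166]
tcp_rot: [-2.422, -1.998, 0.0]
contact_force: [0.6, 0.7, 0.5]
opening: -0.0
```

```bash
python3 - <<'E'
from rig import eyes,monitor
import cv2,numpy as np
s=monitor.state();print(s["contact_force"],s["tool_pos"])
m=eyes.camera_model("wrist"); np.savez("w7.npz",**m)
a=eyes.camera("wrist"); cv2.imwrite("pics/wrist7.png",a)
a=eyes.camera("side"); cv2.imwrite("pics/side7.png",cv2.resize(a[80:300,150:470],None,fx=2.4,fy=2.4))
from h import *
for r,o in ((.08,.05),(.08,.011),(.135,.032)): print(W('F',1.31,r,o,.24))
E
```

```text
[0.60433894 0.67797008 0.50872495] [ 0.43436039 -0.14901991  0.41662563]
[ 0.43411723 -0.14477978  0.24      ]
[ 0.45086453 -0.10955865  0.24      ]
[ 0.39217594 -0.10490588  0.24      ]
```

View pics/wrist7.png

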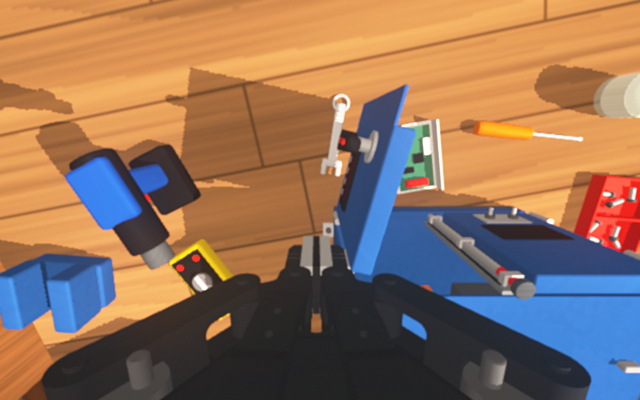

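View pics/side7.png

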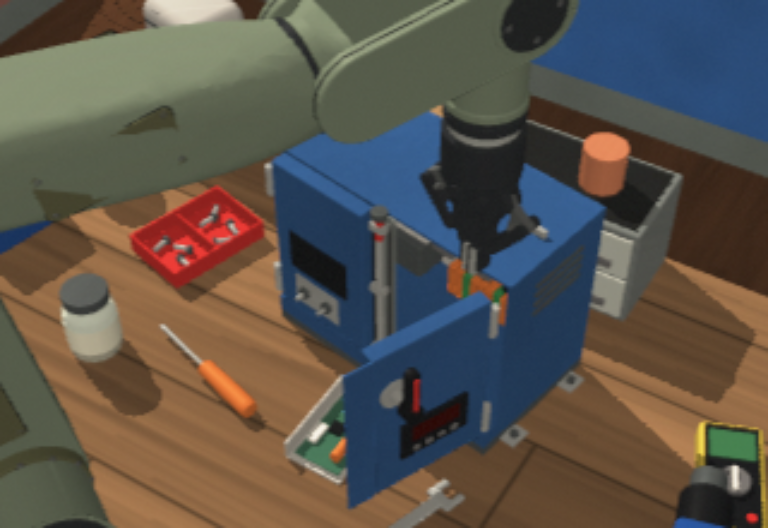

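Emit:
drive_tool(linear=[[0,0,-4],[0,0,-4],[0,0,-4],[0,0,-4],[0,0,-2.2],[0.85,1.9,0],[0.85,1.9,0],[0.55,1.1,0],[0.55,1.1,0],[0.77,0.73,0],[0.77,0.73,0],[0.77,0.73,0],[0.75,0.3,0],[0.75,0.3,0],[0.75,0.3,0],[0,0,0]], twist=[0,0,0,0,0,0,0,0,0,0,0,0,0,0,0,0])

```text
t: 11.55
tool_pos: [0.5098, -0.057, 0.2351]
tcp_rot: [-2.42, -2.002, -0.003]
contact_force: [1.3, -0.1, 1.7]
opening: -0.0
```

```bash
python3 - <<'E'
from rig import eyes,monitor
import cv2,numpy as np
s=monitor.state();print(s["contact_force"],s["tool_pos"])
a=eyes.camera("side"); cv2.imwrite("pics/side8.png",cv2.resize(a[80:300,150:470],None,fx=2.4,fy=2.4))
E
```

```text
[ 1.33945454 -0.13536416  1.73811727] [ 0.50976566 -0.05698312  0.23512143]
```

View pics/side8.png

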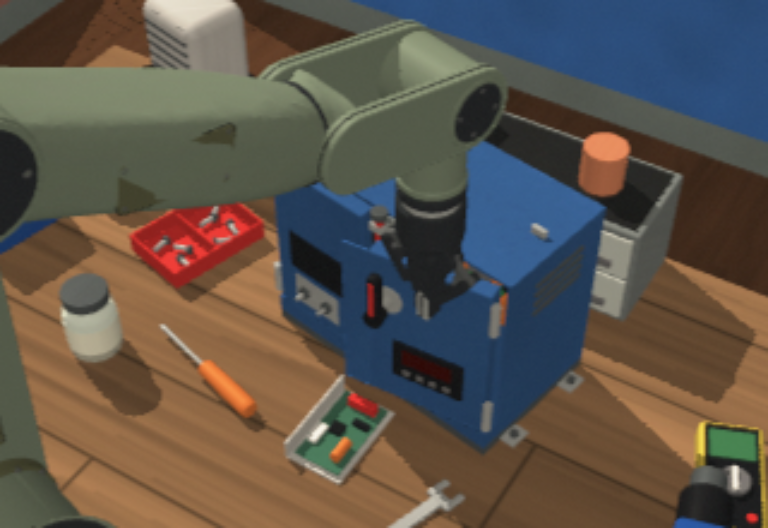

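Emit:
drive_tool(linear=[[0.8,0.05,0],[0.7,0.05,0],[0.5,-0.05,0],[0.3,-0.05,0],[0.2,-0.04,0],[0.2,-0.04,0],[0,0,0]], twist=[0,0,0,0,0,0,0])

```text
t: 12.3
tool_pos: [0.5294, -0.0569, 0.2338]
tcp_rot: [-2.41, -1.994, 0.016]
contact_force: [-19.6, 3.2, 8.3]
opening: 0.0001
```

Emit:
drive_tool(linear=[[-2,0.4,0],[-3,0.5,0],[-2,0,4],[0,0,4],[0,0,4],[0,0,3],[0,0,0]], twist=[0,0,0,0,0,0,0])

```text
t: 13.0
tool_pos: [0.4682, -0.0501, 0.391]
tcp_rot: [2.414, 1.996, 0.011]
contact_force: [0.7, -0.2, -0.1]
opening: 0.0002
```

```bash
python3 - <<'E'
from rig import eyes,monitor
import cv2,numpy as np
from h import *
s=monitor.state();print(s["contact_force"],s["tool_pos"])
m=eyes.camera_model("wrist"); np.savez("w9.npz",**m)
a=eyes.camera("wrist"); cv2.imwrite("pics/wrist9.png",a)
a=eyes.camera("side"); cv2.imwrite("pics/side9.png",cv2.resize(a[80:300,150:470],None,fx=2.4,fy=2.4))
b=pix(m,[W('F',0,.135,o,.28) for o in (.024,.04)]);print(b)
E
```

```text
[ 0.73178106 -0.22714892 -0.10752224] [ 0.46821306 -0.0500809   0.3909663 ]
[[382.8088597  249.82014102]
 [383.79094257 234.30009187]]
```

View pics/wrist9.png

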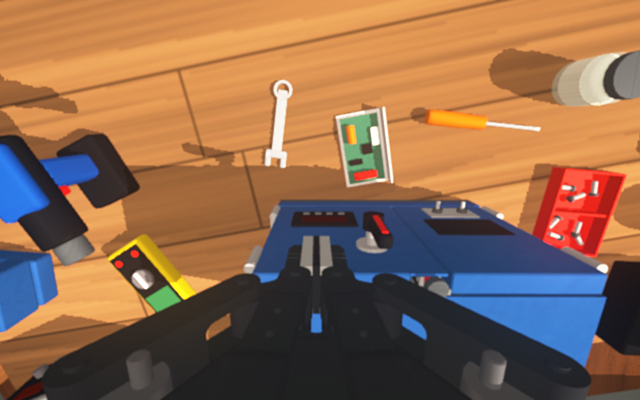

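View pics/side9.png

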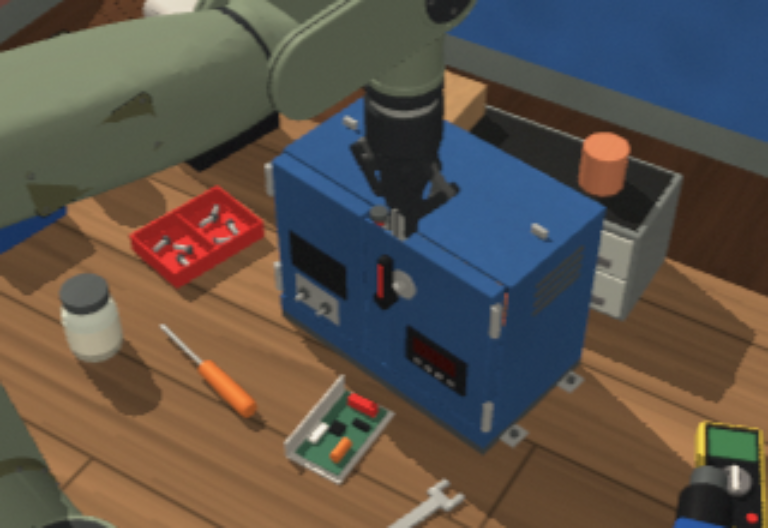

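Emit:
drive_tool(linear=[[1.9,2.9,0],[1.9,2.9,0],[1.9,2.9,0],[0,0,-4],[0,0,-4],[0,0,-3],[0,0,-2.1],[0,0,0],[0,0,0]], twist=[0,0,0,0,0,0,0,0,0])

```text
t: 14.0
tool_pos: [0.5218, 0.0376, 0.2529]
tcp_rot: [-2.419, -2.001, 0.003]
contact_force: [-0.1, 0.1, -0.1]
opening: -0.0
```

```bash
python3 - <<'E'
from rig import eyes,monitor
import cv2,numpy as np
from h import *
s=monitor.state();print(s["contact_force"],s["tool_pos"])
p=np.load("pose.npy")[:3]; T=s["tool_pos"]
c,q=np.cos(p[2]),np.sin(p[2]); d=T[:2]-p[:2]; print("encl xy",c*d[0]+q*d[1],-q*d[0]+c*d[1])
piv=W('F',0,.135,.032,.215); u=np.array([np.sin(p[2]),-np.cos(p[2])])
for f in np.linspace(0,1.57,9):
    cu=.045*np.sin(f)-.008*np.cos(f)-.0145; print(round(f,2),np.round(piv[:2]+u*cu,4),round(.215+.045*np.cos(f)+.008*np.sin(f),4))
a=eyes.camera("wrist"); cv2.imwrite("pics/wrist10.png",a)
E
```

```text
[-0.07892881  0.14969495 -0.10840351] [0.52181689 0.03759386 0.25293426]
encl xy -0.037150595701778505 -0.012390479174108474
0.0 [0.525  0.0267] 0.26
0.2 [0.5234 0.0179] 0.2607
0.39 [0.5218 0.0092] 0.2596
0.59 [0.5202 0.0008] 0.2569
0.78 [ 0.5188 -0.0069] 0.2525
0.98 [ 0.5176 -0.0136] 0.2467
1.18 [ 0.5166 -0.019 ] 0.2396
1.37 [ 0.5158 -0.023 ] 0.2317
1.57 [ 0.5154 -0.0254] 0.223
```

View pics/wrist10.png

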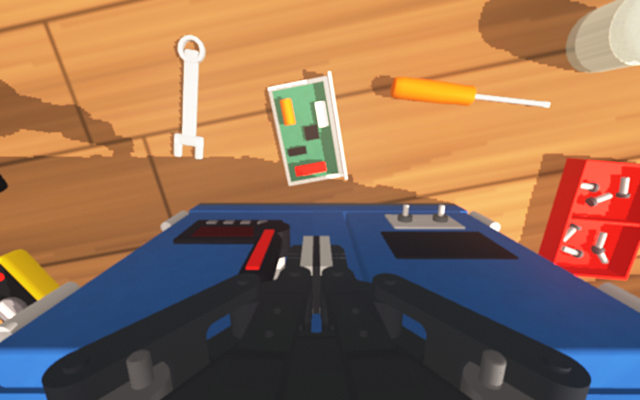

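Emit:
drive_tool(linear=[[0.4,0,0.7],[0,-0.5,0],[-0.1,-0.6,0],[-0.16,-0.88,0.07],[-0.16,-0.87,-0.1],[-0.16,-0.84,-0.27],[-0.14,-0.77,-0.44],[0,0,0]], twist=[0,0,0,0,0,0,0,0])

```text
t: 14.85
tool_pos: [0.5189, -0.0087, 0.2533]
tcp_rot: [2.422, 2.0, -0.002]
contact_force: [0.1, -0.1, 0.5]
opening: 0.0003
```

```bash
python3 - <<'E'
from rig import eyes,monitor
import cv2,numpy as np
s=monitor.state();print(s["contact_force"],s["tool_pos"])
a=eyes.camera("wrist"); cv2.imwrite("pics/wrist11.png",a)
E
```

```text
[ 0.14348668 -0.14379099  0.48305599] [ 0.51890843 -0.00873804  0.25332256]
```

View pics/wrist11.png

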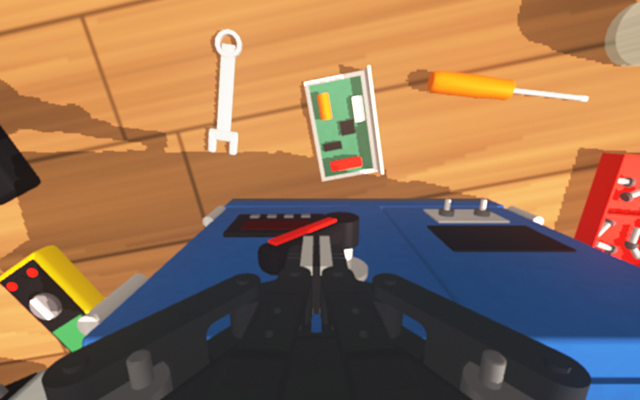

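Lever is rotating as planned, about 45° over. Continuing.

Emit:
drive_tool(linear=[[-0.12,-0.6,-0.6],[-0.1,-0.5,-0.75],[-0.08,-0.4,-0.8],[-0.04,-0.2,-0.87],[0,0,-0.3],[0,0,-0.2],[0,0,0]], twist=[0,0,0,0,0,0,0])

```text
t: 15.6
tool_pos: [0.5168, -0.0264, 0.2226]
tcp_rot: [2.417, 1.999, -0.002]
contact_force: [-6.4, -2.9, 20.4]
opening: 0.0005
```

```bash
python3 - <<'E'
from rig import eyes,monitor
import cv2,numpy as np
s=monitor.state();print(s["contact_force"],s["tool_pos"])
a=eyes.camera("wrist"); cv2.imwrite("pics/wrist12.png",a)
E
```

```text
[-6.442366   -2.92381247 20.43151023] [ 0.51677289 -0.02637481  0.22264507]
```

View pics/wrist12.png

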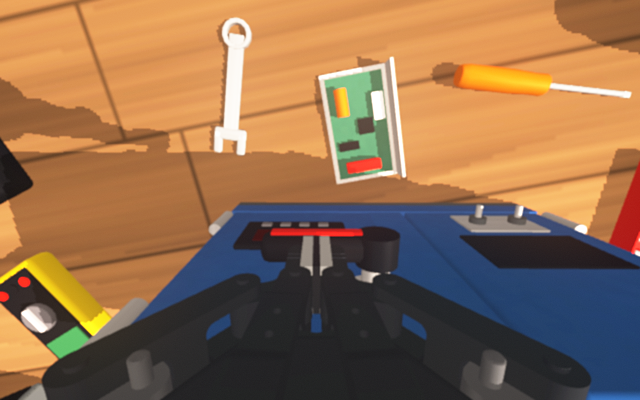

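Emit:
drive_tool(linear=[[0,0,1],[0,0,3],[0,0,4],[-1,0,4],[-3,0,4],[-3,0,0],[-3,-3,0],[0,-4,0],[0,-4,0],[0,-4,0],[0,-4,0],[0,-4,0],[0,0,0]], twist=[0,0,0,0,0,0,0,0,0,0,0,0,0])

```text
t: 16.95
tool_pos: [0.4148, -0.2579, 0.3764]
tcp_rot: [-2.424, -1.994, 0.004]
contact_force: [0.6, 0.5, 0.0]
opening: -0.0003
```

```bash
python3 - <<'E'
from rig import eyes,monitor
import cv2,numpy as np
s=monitor.state();print(s["t"],s["contact_force"],s["tool_pos"],abs(s["qvel"]).max())
a=eyes.camera("side"); cv2.imwrite("pics/side13.png",cv2.resize(a[80:300,150:470],None,fx=2.4,fy=2.4))
a=eyes.camera("top")[90:270,170:480]
cv2.imwrite("pics/top13z.png",cv2.resize(a,(790,459),interpolation=cv2.INTER_CUBIC))
E
```

```text
16.95 [0.56313252 0.49039347 0.03651243] [ 0.41478349 -0.25792186  0.3764044 ] 0.06038779873660783
```

View pics/side13.png

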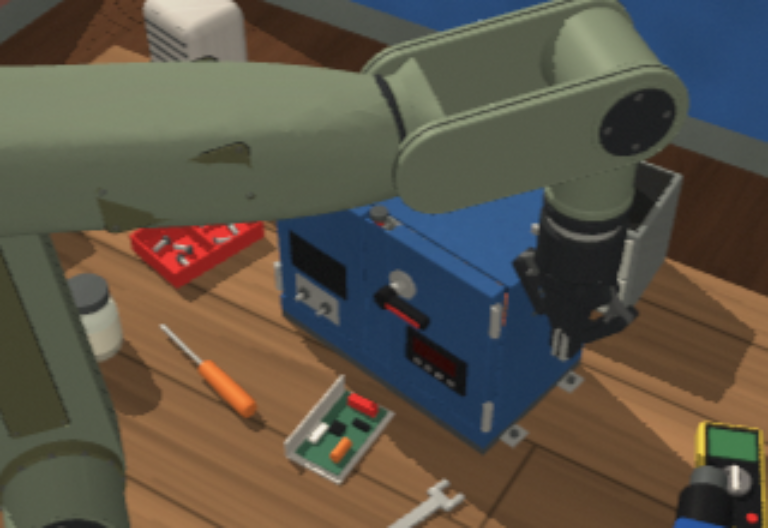

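View pics/top13z.png

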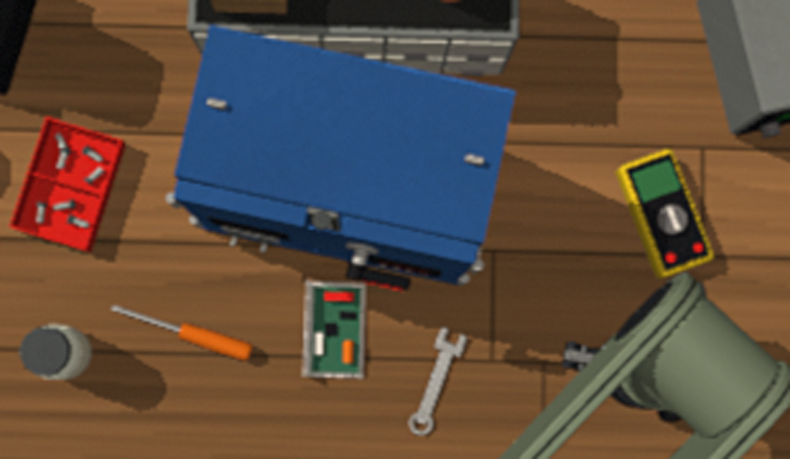

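The box is shut, the bolt is home, the lever is level, and the bystanders are where they were. The arm is clear, so I'm handing the job in.

```bash
python3 -c "
from rig import bot
print(bot.finish_job())"
```

```text
the job is handed in; nothing more can be done
None
```

The enclosure is closed and locked, and I handed the job in after about 17 s of the 61 s allowed. `finish_job` gives no verdict, so what follows is my own checks.

- **Rebated leaf:** pushed shut first, with the flanged leaf open at about 1.3 rad. It met a hard stop at about 17 N, within 1 mm of where I predicted the face.
- **Bolt:** pressed straight down until it stopped at 17.5 N, with the top of the head at 0.293 m, the height given for home. No red showed above the leaf's top; a little red was still visible through the rebate below the top bracket.
- **Flanged leaf:** shut over the rebate with the lever still up. It met a hard stop at about 20 N, roughly 1.5 mm short of my predicted position. I put that down to calibration. The picture showed both leaves flush, but I did not measure the final angles any more closely.
- **Lever:** swung down to its stop, about 20 N with the fingertip at the expected height. It is level in the pictures.
- **Surroundings:** the last side and top views show both leaves shut, the arm clear of everything, and no visible movement of the tools and parts in view. The drill was hidden behind the arm in the last top view, so I did not check it at the end; the arm never worked near it.

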